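Slide the mill spindle home in its V-groove cradle

ROBOT

A 6-joint arm with a two-finger parallel gripper is mounted at the origin on a cart in front of the work surface, level with it; the furniture and walls round the work are solid. World frame = base frame: x ahead of the robot, y to its left, z up, the work surface at z = 0. Lengths are in m, angles in rad, forces in N, time in s.
With the tool pointing down it reaches from about 0.3 to 0.875 m from the base axis. Payload 6.4 kg.
Tool frame: the origin (TCP) lies at the very end of the fingers, on their centre line; the grasp point (between the pads) lies 19 mm behind it; z points along the fingers, y is the line along which they close (so a half turn about z gives the same grasp; the last joint's range is limited). The gripper opens to 85 mm and grips with 20 to 120 N. Pads are 22 mm wide; open, the fingers measure 114 mm over their backs; the gripper's body (76 mm by 85 mm) begins 54 mm behind the grasp point. The pads swing forward as they close: fully open they stand 13 mm farther back than shut.
Start: joints at [1.142, 0.181, 1.607, -0, 1.354, -0.206], TCP at [0.127, 0.561, 0.231] pointing down, gripper open.
Joint ranges: [-2.99, 2.99], [-0.89, 2.07], [0.3, 2.58], [-1.14, 4.28], [0, 2.63], [-3.12, 3.12]. Speed limits (rad/s): [2.57, 2.57, 3.01, 3.14, 3.14, 3.14].

INTERFACE

Orientations are given as a unit quaternion [w, x, y, z].
In Python, from bench import ctrl gives the robot as it stands.
- The arm moves only by the tool jog_arm, never from a script. Its argument "series" is a list that holds one entry, the list of rows, each a list of 7 numbers: the shift along the tool's x, y, z in mm, then the turn, a rotation vector about the tool's x, y, z in rad, then the finger opening in mm, from 0 to 85.4. In form: [[[tx, ty, tz, rx, ry, rz, gripper], ...]]. A call has exactly 10 rows; each row shifts and turns the commanded pose from where the row before left it, along the tool's axes as they then stand; what a row does not reach is not made up. A row lasts 1/10 s, in which the tool goes at most 50 mm and 8.59 degrees, less where a joint would pass 70% of its speed; a pose out of reach is approached as far as the arm can. A call with a gripper value outside its range is refused whole. The fingers move at their own pace and stop on an object; the grip force is fixed at half the most. Time passes only in rows, so rows that do not move let the fingers close, or fill a call up. It gives the time, the measured TCP pose, the force, the opening and the grip force at its end, in the units of the state.
- ctrl.get_obs(): the state, without advancing time (a new reading comes with each control period).
- ctrl.camera(name): name is "side" or "top" or "wrist"; returns a dict with "frame" (400x640x3 uint8, blue, green, red), "z_map" (400x640 float32, m along the optical axis (not along the pixel's ray), 0 where there is no reading), "fx", "fy", "cx", "cy" (pixels), "xyz" and "rotation" of the camera in the world. Camera axes: x right, y down, z forward; pixel columns grow to the right and rows downward; lengths in m; the calibration is good to about 2 mm. The wrist camera is an equidistant fisheye: a pixel r from the principal point sees the ray r / f radians off the axis. A picture is of the moment at which its call begins.
- ctrl.hand_in(): hands the job in; it is judged then, once.
The state is a dict: "time_s": time; "q": joint angles; "dq": joint speeds; "joint_efforts": joint torques, N m; "eef_pos": TCP position; "eef_rot": TCP orientation; "wrist_force": force on the tool from outside, world axes, zero at the start; "torque": the same for the moment, N m; "opening": opening from 0.0 (shut) to 1.0 (fully open); "grasp_force": force on a finger pad.
Only numpy, scipy, OpenCV 4.12 (cv2) and the standard library are available. Lean on these libraries where they do the work, as an engineer would, in place of code of your own. Each camera call takes 0.05 s, during which the arm holds its last target. There are 200 camera calls.

TASK

Put the coffee mill's spare spindle away: lift the steel spindle off its rest, lay it in the V-groove of the service cradle with its white nose pointing at the red stop but not yet under the spring keeper, then push it along the groove under the keeper until the nose bears on the stop's black rubber buffer. It drags under the keeper and the buffer is set differently each time, so feel for it: press the nose against it with a light push of about 8 N on top of the drag for half a second, never as much as 12 N on the buffer because the nose is ceramic, and leave the spindle lying there, still bearing on the buffer. Leave the other things on the counter where they stand.

Things in the scene. Friction and masses are not known exactly. Their poses are not given: they have to be found in the camera images.
- spindle: round steel spindle, 16 mm diameter, 130 mm long, about 0.2 kg; a white ceramic cone (the last 20 mm, tapering to 6 mm diameter) is its nose, its tail is a slick red plastic dome (8 mm radius). Origin on its axis at mid length (also its balance point to 5 mm); its x axis points to the nose. It may be rolled to any angle about x.
- nose (a point): tip of the spindle's nose, on its axis, 65 mm from the spindle's origin along +x
- tail (a point): apex of the spindle's domed red tail, on its axis, 65 mm from its origin along -x: where closed fingers can push it along the groove. Fingers that bear down on it while pushing add to the drag (let them give way upwards).
- rest: fixed wooden rest, 104x56 mm board 12 mm thick with two V-notched posts, at x = -48 to -34 mm and +34 to +48 mm (34 mm high), on which the spindle lies along the rest's x with its axis 38 mm above the counter; between the posts is 68 mm of finger room. Origin on the counter under its centre; z up.
- cradle: fixed service cradle: board 12 mm thick, x = -102 to +130 mm, 66 mm wide, with a 90 degree V-groove along its x axis, in two 49 mm wide V-blocks: rear x = -100 to -79 mm, main x = -32 to +68 mm. Origin on the counter under the groove; x points along the groove to the stop, z up. A spindle in the groove has its axis at y = 0, 38 mm above the counter, 4 mm above the blocks' highest parts.
- keeper (a joint): spring keeper: white shoe (16 mm across, does not turn) under a dark arch at cradle x = 28 to 44 mm, 51 mm wide inside, 95 mm high with its knob. Value: its lift in m, 0 free, about 0.0023 on the spindle. The nose lifts it; it presses down with about 6 N and drags on the spindle. The drag (2 to 14 N with the groove, after a short bump as the nose enters) differs from time to time.
- stop: red end stop block fixed on the cradle at cradle x = 96 to 104 mm (origin: centre of its face, 38 mm above the counter, on the groove's axis; x as the cradle's). From its face a black rubber buffer (16 mm across) on a hand-set steel anvil sticks out towards the spindle by 10 to 30 mm, differently each time; no reading of it is given. The buffer is sprung, about 8 N per mm, 3 mm at most.
- cream_jug: small steel creamer, 58x82x64 mm, bystander; origin under its centre
- pepper: pepper shaker, 44 mm across, 90 mm high, bystander; origin under its centre
- sugar_pot: white china sugar pot, 84 mm across, 128 mm high, bystander; origin under its centre
- timer: white kitchen timer with coloured keys, 62x62x18 mm, bystander; origin under its centre
- hourglass: wooden sand timer, 56 mm across, 108 mm high, bystander; origin under its centre
- gap (a point): centre of the 47 mm long open finger gap between the cradle's two V-blocks (cradle x = -79 to -32 mm), on the axis of a laid spindle, 38 mm above the counter and 26 mm above the board: room for the fingers when laying the spindle, its middle here

How it is judged:
On the way, in this order (a step that is already met when the one before it is completed fails the run):
1. the spindle lies in the V-groove, nose towards the stop and still short of the keeper (angle between the x axis of spindle and the x axis of cradle, either way round below 0.05 rad and y of spindle in the frame of cradle between -0.003 and 0.003 m and z of spindle in the frame of cradle between 0.035 and 0.041 m and x of nose in the frame of cradle between -0.025 and 0.032 m), for 0.2 s.
2. the nose is pressed on the stop's buffer with more than 4 N for 0.3 s (contact force between spindle and stop above 4 N), for 0.3 s.
At the end, for the whole second after the job is handed in: the spindle lies still and released in the groove under the keeper, within 0.04 rad of the groove, its nose still bearing on the stop's buffer with more than 0.5 N (contact force between spindle and stop above 0.5 N and angle between the x axis of spindle and the x axis of cradle, either way round below 0.04 rad and value of joint keeper above 0.001 m and linear speed of spindle below 0.01 m/s); the robot touches nothing.
It fails at once if 12 N or more between spindle and stop (its buffer included) (contact force between spindle and stop above 12 N).
It fails at once if a bystander moved by more than 20 mm (distance of any of cream_jug, pepper, sugar_pot, timer, hourglass from where it was at the start of the episode above 0.02 m).
It also fails if it takes over 69 s, if anything falls off the work surface, if the arm or the gripper's body presses on something with over 40 N, if the wrist force passes 120 N, or if a joint passes its speed limit or range.

## Working session

There is one attempt and no reset: what is moved stays moved. The work goes in short steps, Python scripts to look and compute and a tool call to move; the robot and the scene stay as the last step left them, time stands still between calls to the robot, and variables do not carry over. Pictures are saved under pics/ and viewed, at most 14 in all, crops included, and the job is handed in when it is done.

Besides the shell and the picture viewer there is one more tool, called after "Call:" by a JSON object that holds its "name" and its "arguments", one argument or row to a line. jog_arm: Moves the arm, as the interface text tells. Its arguments: {"type":"object","properties":{"series":{"type":"array"}},"required":["series"]}

```bash
mkdir -p pics; ls
cat > h.py <<'E'
import numpy as np, cv2, pickle
from bench import ctrl
E
python3 - <<'E'
from h import *
o=ctrl.get_obs(); print({k:np.round(v,3) for k,v in o.items()})
d={}
for n in ("top","side","wrist"):
    d[n]=c=ctrl.camera(n); print(n,c["fx"],c["fy"],c["cx"],c["cy"],np.round(c["xyz"],3),np.round(c["rotation"],3).tolist())
pickle.dump(d,open("d0.pkl","wb"))
cv2.imwrite("pics/top0.png",d["top"]["frame"]);cv2.imwrite("pics/side0.png",d["side"]["frame"])
E
```

```text
pics
{'time_s': np.float64(0.0), 'q': array([ 1.142,  0.182,  1.608, -0.   ,  1.354, -0.206]), 'dq': array([ 0.001, -0.   , -0.   ,  0.001,  0.001,  0.001]), 'joint_efforts': array([-1.0000e-03, -4.4488e+01, -3.5133e+01, -1.0000e-03,  9.0000e-03,
       -0.0000e+00]), 'eef_pos': array([0.127, 0.56 , 0.23 ]), 'eef_rot': array([-0.   ,  0.111,  0.994, -0.001]), 'wrist_force': array([-0.688,  0.238,  0.289]), 'torque': array([-0.038,  0.003, -0.017]), 'grasp_force': np.float64(0.0), 'opening': np.float64(0.998)}
top 380.4060342778129 380.4060342778129 323.3790429286512 197.78633871651212 [ 0.464 -0.079  0.971] [0.036, -0.698, 0.715, -0.015]
side 399.0139455885767 399.0139455885767 325.17050300244387 199.4073463919058 [0.304 0.534 0.595] [0.079, -0.188, 0.884, -0.421]
wrist 309.70691628693146 309.70691628693146 322.6228112342036 195.5243000886995 [0.06  0.576 0.374] [0.109, 0.773, 0.618, 0.087]
```

View pics/top0.png

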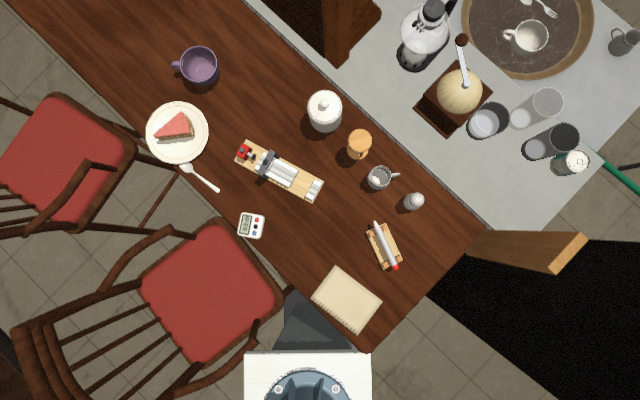

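View pics/side0.png

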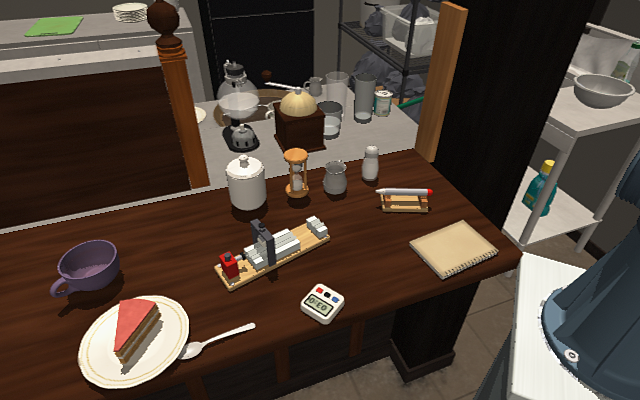

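```bash
cat >> h.py <<'E'
from scipy.spatial.transform import Rotation as R
def rot(c):
    q=np.asarray(c["rotation"]); return R.from_quat(q[[1,2,3,0]]).as_matrix()
def rays(c,uv,fish=False):
    uv=np.asarray(uv,float).reshape(-1,2); a=(uv-[c["cx"],c["cy"]])/[c["fx"],c["fy"]]
    if fish:
        t=np.linalg.norm(a,axis=1,keepdims=True); a=a/np.maximum(t,1e-9)*np.tan(t)
    return np.c_[a,np.ones(len(a))]@rot(c).T
def plane(c,uv,z,fish=False):
    d=rays(c,uv,fish); p=np.asarray(c["xyz"]); return p+d*((z-p[2])/d[:,2])[:,None]
def cloud(c,fish=False):
    v,u=np.mgrid[:400,:640]; d=rays(c,np.c_[u.ravel(),v.ravel()],fish)
    return (np.asarray(c["xyz"])+d*c["z_map"].reshape(-1,1)).reshape(400,640,3)
E
python3 - <<'E'
from h import *
d=pickle.load(open("d0.pkl","rb"))
c=d["top"];P=cloud(c);F=c["frame"];hsv=cv2.cvtColor(F,cv2.COLOR_BGR2HSV)
print(np.round(rot(c),2).tolist())
def comp(name,box,lo=.006,hi=.2):
    u0,v0,u1,v1=box;p=P[v0:v1,u0:u1].reshape(-1,3);p=p[(p[:,2]>lo)&(p[:,2]<hi)]
    r=cv2.minAreaRect(p[:,:2].astype(np.float32)*1000);print(name,len(p),r,"zmax",p[:,2].max(),"med",np.median(p,0))
comp("cradle",(225,130,328,207),.007);comp("rest",(360,215,410,277),.007)
for n,b in dict(sugar=(303,85,347,135),hour=(342,125,375,163),jug=(362,160,402,194),pep=(400,188,430,214),timer=(232,208,270,242)).items(): comp(n,b)
red=((hsv[...,0]<8)|(hsv[...,0]>172))&(hsv[...,1]>150)&(hsv[...,2]>90)
for n,(u0,v0,u1,v1) in dict(stop=(225,130,262,170),tail=(380,255,405,277)).items():
    m=np.zeros_like(red);m[v0:v1,u0:u1]=red[v0:v1,u0:u1];print(n,m.sum(),np.round(np.median(P[m],0),4),np.round(P[m].min(0),4),np.round(P[m].max(0),4))
# spindle: points above 36mm in rest box
p=P[215:277,360:410].reshape(-1,3);p=p[(p[:,2]>.038)&(p[:,2]<.06)]
print("spindle",len(p),cv2.minAreaRect(p[:,:2].astype(np.float32)*1000),p[:,2].max(),p.mean(0))
c=d["wrist"];cv2.imwrite("pics/w0.png",c["frame"])
a=cv2.resize(F[125:210,225:330],None,fx=7,fy=7,interpolation=cv2.INTER_CUBIC);cv2.imwrite("pics/cr.png",a)
E
```

```text
[[-0.02, -1.0, 0.07], [-1.0, 0.02, 0.03], [-0.03, -0.07, -1.0]]
cradle 2334 ((656.50537109375, 33.49601745605469), (231.2375030517578, 179.5911102294922), 59.963348388671875) zmax 0.0970512081760454 med [0.6045043  0.0591371  0.02559953]
rest 992 ((414.5172424316406, -199.2335968017578), (128.62644958496094, 55.82201385498047), 22.729633331298828) zmax 0.04837777282487132 med [ 0.41161494 -0.19846536  0.0225584 ]
sugar 1196 ((742.6762084960938, -60.739356994628906), (82.44845581054688, 81.8951416015625), 43.325050354003906) zmax 0.12842087731736596 med [ 0.73232038 -0.06186477  0.10062067]
hour 603 ((657.7224731445312, -140.90447998046875), (54.325294494628906, 53.499446868896484), 89.79006958007812) zmax 0.11146849897967137 med [ 0.65347766 -0.13922896  0.10598907]
jug 292 ((577.0391235351562, -197.25537109375), (72.19520568847656, 54.382728576660156), 65.50582122802734) zmax 0.06704637498559696 med [ 0.58047785 -0.19114204  0.05482906]
pep 293 ((519.6437377929688, -267.76422119140625), (37.518192291259766, 39.17144012451172), 62.82765197753906) zmax 0.09092542213493848 med [ 0.51817213 -0.26389246  0.07945305]
timer 573 ((470.5243835449219, 134.80540466308594), (60.65961456298828, 60.68090057373047), 78.09418487548828) zmax 0.021759117350398927 med [0.47006057 0.13417636 0.0153585 ]
stop 123 [0.6519 0.1433 0.0485] [ 0.4639 -0.0793 -0.0036] [0.6837 0.1743 0.9712]
tail 33 [ 0.3608 -0.2226  0.0435] [ 0.3487 -0.2347 -0.0014] [ 0.3683 -0.214   0.0475]
spindle 326 ((414.42901611328125, -199.07765197753906), (128.61294555664062, 15.71348762512207), 23.2365665435791) 0.04837777282487132 [ 0.41217712 -0.19974341  0.043708  ]
```

View pics/w0.png

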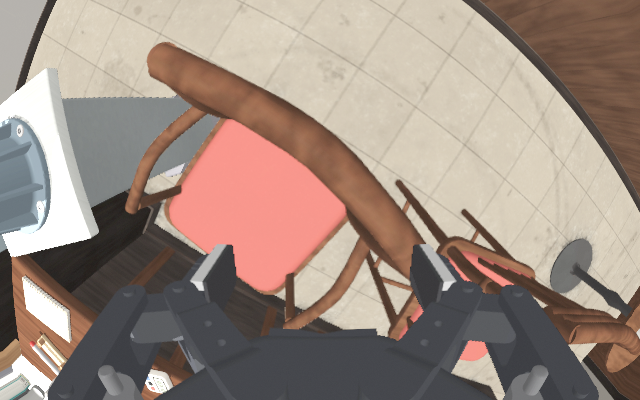

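View pics/cr.png

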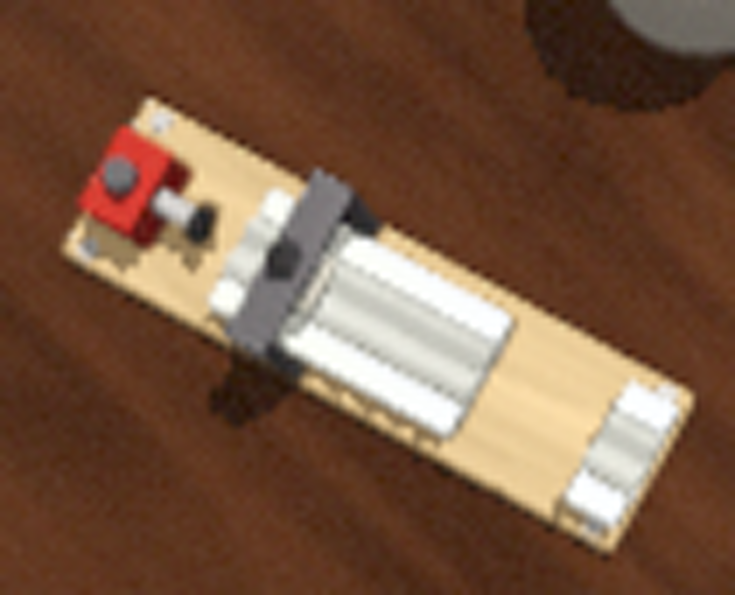

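The top view shows the spindle on its rest with the white nose up at pixel (376,222) and the red tail at (396,267). The cradle's board corners in the ×7 crop are about (150,98), (62,250), (610,552) and (693,395), and the black buffer tip is near (203,222). The wrist picture shows only the fingers and the chairs.

```bash
cat >> h.py <<'E'
def yaw(o): 
    q=o["eef_rot"]; x=R.from_quat(np.asarray(q)[[1,2,3,0]]).as_matrix()[:,0]; return np.arctan2(x[1],x[0])
def plan(wps,start=None):
    """wps: (xyz, yaw, rows, grip): prints rows of equal shifts+turns between waypoints"""
    o=ctrl.get_obs(); p,ps=(o["eef_pos"],yaw(o)) if start is None else start
    print("t",round(o["time_s"],2),"at",np.round(p,4),np.round(np.degrees(ps),2),"F",np.round(o["wrist_force"],2)); out=[]
    p=np.array(p,float)
    for t,y,n,g in wps:
        dp=(np.array(t)-p)/n; dy=((y-ps+np.pi)%(2*np.pi)-np.pi)/n
        for i in range(n):
            c,s=np.cos(ps),np.sin(ps)
            out.append([round(float(v),1) for v in 1000*np.array([c*dp[0]+s*dp[1],s*dp[0]-c*dp[1],-dp[2]])]+[0,0,round(float(-dy),4),g])
            ps+=dy
        p=np.array(t,float)
    for i in range(0,len(out),10): print(out[i:i+10])
E
python3 - <<'E'
from h import *
d=pickle.load(open("d0.pkl","rb"));c=d["top"]
k=(np.array([(150,98),(62,250),(610,552),(693,395),(203,222)])+.5)/7-.5+[225,125]
w=plane(c,k[:4],.012);print(np.round(w,4))
f=(w[0]+w[1])/2;b=(w[2]+w[3])/2;a=(f-b)[:2];L=np.linalg.norm(a);a/=L
ctr=(f+b)[:2]/2;o=ctr-.014*a
print("L",L,"W",np.linalg.norm(w[0]-w[1]),np.linalg.norm(w[2]-w[3]),"ang",np.degrees(np.arctan2(a[1],a[0])),"origin",o,"gap",o-.0555*a)
bt=plane(c,k[4:],.046)[0][:2];print("buffer x",(bt-o)@a,(bt-o)@[-a[1],a[0]])
P=cloud(c);p=P[125:210,225:330].reshape(-1,3);q=(p[:,:2]-o)@np.c_[a,[-a[1],a[0]]]
m=(np.abs(q[:,1])<.045)&(q[:,0]>-.12)&(q[:,0]<.15)&(p[:,2]>.008)&(p[:,2]<.2)
print(cv2.minAreaRect(p[m][:,:2].astype(np.float32)*1000))
S=np.array([.4144,-.1991]);print("yaw0",yaw(ctrl.get_obs()))
y=np.radians(23.2)
plan([((.40,.13,.22),np.radians(85),12,60),((*S,.2),y,8,60)])
E
```

```text
[[ 0.692   0.1444  0.012 ]
 [ 0.6364  0.1773  0.012 ]
 [ 0.5207 -0.0216  0.012 ]
 [ 0.5769 -0.0528  0.012 ]]
L 0.22924184070419448 W 0.06457411536634552 0.06436559580919374 ang 59.77250597622773 origin [0.5994497 0.0497424] gap [0.57150908 0.00178855]
buffer x 0.07882866770462496 0.00026882067329122005
((607.2657470703125, 61.959007263183594), (231.22872924804688, 65.89927673339844), 59.941768646240234)
yaw0 2.918745765096339
t 0.15 at [0.1269 0.5604 0.2306] 167.23 F [ 0.15  0.41 -1.36]
[[-30.1, -30.0, 0.9, 0, 0, 0.1196, 60], [-33.5, -26.1, 0.9, 0, 0, 0.1196, 60], [-36.4, -22.0, 0.9, 0, 0, 0.1196, 60], [-38.7, -17.5, 0.9, 0, 0, 0.1196, 60], [-40.5, -12.7, 0.9, 0, 0, 0.1196, 60], [-41.8, -7.8, 0.9, 0, 0, 0.1196, 60], [-42.4, -2.8, 0.9, 0, 0, 0.1196, 60], [-42.4, 2.3, 0.9, 0, 0, 0.1196, 60], [-41.8, 7.4, 0.9, 0, 0, 0.1196, 60], [-40.7, 12.3, 0.9, 0, 0, 0.1196, 60]]
[[-38.9, 17.1, 0.9, 0, 0, 0.1196, 60], [-36.6, 21.6, 0.9, 0, 0, 0.1196, 60], [-40.8, 5.4, 2.5, 0, 0, 0.1348, 60], [-39.7, 10.8, 2.5, 0, 0, 0.1348, 60], [-37.9, 16.1, 2.5, 0, 0, 0.1348, 60], [-35.4, 21.0, 2.5, 0, 0, 0.1348, 60], [-32.3, 25.6, 2.5, 0, 0, 0.1348, 60], [-28.5, 29.7, 2.5, 0, 0, 0.1348, 60], [-24.3, 33.3, 2.5, 0, 0, 0.1348, 60], [-19.6, 36.2, 2.5, 0, 0, 0.1348, 60]]
```

Call:
{"name": "jog_arm", "arguments": {
  "series": [
    [[-30,-30,1,0,0,0.12,60],[-33.5,-26,1,0,0,0.12,60],[-36.5,-22,1,0,0,0.12,60],[-38.5,-17.5,1,0,0,0.12,60],[-40.5,-12.5,1,0,0,0.12,60],[-42,-8,1,0,0,0.12,60],[-42.5,-3,1,0,0,0.12,60],[-42.5,2.5,1,0,0,0.12,60],[-42,7.5,1,0,0,0.12,60],[-40.5,12.5,1,0,0,0.12,60]]
  ]
}}

```text
time_s: 1.15
eef_pos: [0.3548, 0.2, 0.2213]
eef_rot: [0.0, 0.655, 0.756, 0.0]
wrist_force: [-0.2, -0.3, 0.6]
opening: 0.702
grasp_force: 0.0
```

Call:
{"name": "jog_arm", "arguments": {
  "series": [
    [[-39,17,1,0,0,0.12,60],[-36.5,21.5,1,0,0,0.12,60],[-41,5.5,2.5,0,0,0.135,60],[-39.5,11,2.5,0,0,0.135,60],[-38,16,2.5,0,0,0.135,60],[-35.5,21,2.5,0,0,0.135,60],[-32.5,25.5,2.5,0,0,0.135,60],[-28.5,29.5,2.5,0,0,0.135,60],[-24.5,33.5,2.5,0,0,0.135,60],[-19.5,36,2.5,0,0,0.135,60]]
  ]
}}

```text
time_s: 2.15
eef_pos: [0.4116, -0.2015, 0.1991]
eef_rot: [0.0, 0.981, 0.195, 0.0]
wrist_force: [0.7, -0.3, -0.2]
opening: 0.704
grasp_force: 0.0
```

Run:
```python
from h import *
o=ctrl.get_obs();print(o["time_s"],o["eef_pos"],o["eef_rot"],np.degrees(yaw(o)),o["wrist_force"],o["q"])
c=ctrl.camera("wrist");pickle.dump(c,open("w1.pkl","wb"));cv2.imwrite("pics/w1.png",c["frame"])
```

```text
2.15 [ 0.41156435 -0.2014871   0.19912306] [3.31854925e-06 9.80775862e-01 1.95137657e-01 5.93373517e-05] 22.50553060876793 [ 0.72130978 -0.2642593  -0.16345797] [-7.15319322e-01 -5.44490722e-02  1.92353274e+00  9.39033751e-05
  1.27243107e+00  4.62653797e-01]
```

View pics/w1.png

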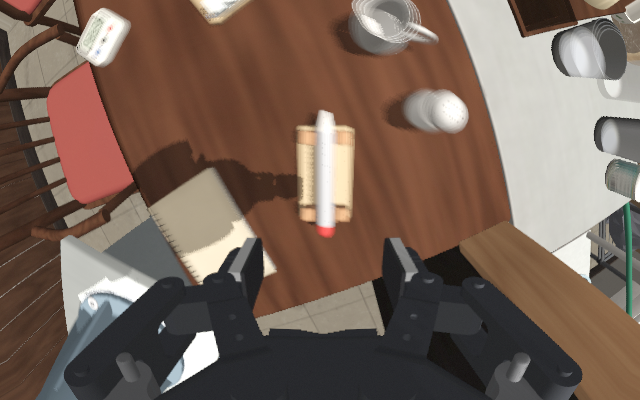

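Wrist view: the spindle runs nearly straight up the image, nose tip near (325,112), red tail end near (327,236), lying on the rest.

Run:
```python
from h import *
c=pickle.load(open("w1.pkl","rb"));P=cloud(c,True);h=cv2.cvtColor(c["frame"],cv2.COLOR_BGR2HSV)
box=np.zeros((400,640),bool);box[100:245,290:360]=True
red=box&((h[...,0]<8)|(h[...,0]>172))&(h[...,1]>150)&(h[...,2]>120)
v,u=np.nonzero(red);print("red px",len(u),u.mean(),v.mean(),v.max())
wh=box&(h[...,1]<45)&(h[...,2]>120)
n,l,s,ce=cv2.connectedComponentsWithStats((wh|red).astype(np.uint8));i=1+np.argmax(s[1:,4]);print(s[i],ce[i])
v,u=np.nonzero(l==i);w=plane(c,np.c_[u,v],.042,True)[:,:2]
print("rect",cv2.minAreaRect((w*1000).astype(np.float32)))
p=P[l==i];p=p[(p[:,2]>.036)&(p[:,2]<.06)];print("depth rect",len(p),cv2.minAreaRect((p[:,:2]*1000).astype(np.float32)),np.percentile(p[:,2],[2,50,98]))
```

```text
red px 161 325.2919254658385 231.70186335403727 237
[ 316  110   20  117 2114] [325.17738884 168.44039735]
rect ((423.11175537109375, -199.87240600585938), (118.20477294921875, 18.754575729370117), 22.267948150634766)
depth rect 1505 ((422.145263671875, -196.87246704101562), (117.72481536865234, 13.512174606323242), 22.81955909729004) [0.04020197 0.04543856 0.04753355]
```

Run:
```python
from h import *
y=np.radians(23.0)
plan([((.4155,-.1993,.1),y,3,60),((.4155,-.1993,.020),y,5,60),((.4155,-.1993,.020),y,2,60)])
```

```text
t 2.2 at [ 0.4118 -0.207   0.1992] 21.97 F [-1.22 -5.81  0.39]
[[2.1, -1.9, 33.1, 0, 0, -0.006, 60], [2.1, -1.9, 33.1, 0, 0, -0.006, 60], [2.1, -1.9, 33.1, 0, 0, -0.006, 60], [0.0, 0.0, 16.0, 0, 0, -0.0, 60], [0.0, 0.0, 16.0, 0, 0, -0.0, 60], [0.0, 0.0, 16.0, 0, 0, -0.0, 60], [0.0, 0.0, 16.0, 0, 0, -0.0, 60], [0.0, 0.0, 16.0, 0, 0, -0.0, 60], [0.0, 0.0, -0.0, 0, 0, -0.0, 60], [0.0, 0.0, -0.0, 0, 0, -0.0, 60]]
```

Call:
{"name": "jog_arm", "arguments": {
  "series": [
    [[0,0,30,0,0,0,60],[0,0,30,0,0,0,60],[0,0,30,0,0,0,60],[0,0,15,0,0,0,60],[0,0,10,0,0,0,60],[0,0,5,0,0,0,60],[0,0,0,0,0,0,60],[0,0,0,0,0,0,60],[0,0,0,0,0,0,60],[0,0,0,0,0,0,60]]
  ]
}}

```text
time_s: 3.2
eef_pos: [0.4124, -0.2001, 0.08]
eef_rot: [0.001, 0.98, 0.198, 0.0]
wrist_force: [-0.8, -0.3, -0.1]
opening: 0.7
grasp_force: 0.0
```

Run:
```python
from h import *
y=np.radians(23.0)
plan([((.4155,-.1993,.020),y,8,60)])
c=ctrl.camera("wrist");P=cloud(c,True);F=c["frame"].copy()
# project grasp line for reference
cv2.imwrite("pics/w2.png",F)
h=cv2.cvtColor(F,cv2.COLOR_BGR2HSV)
m=(P[...,2]>.038)&(P[...,2]<.052)&(np.hypot(P[...,0]-.415,P[...,1]+.2)<.08)
p=P[m];print(len(p),cv2.minAreaRect((p[:,:2]*1000).astype(np.float32)))
```

```text
t 3.2 at [ 0.4124 -0.2001  0.08  ] 22.85 F [-0.85 -0.27 -0.09]
[[0.4, 0.1, 7.5, 0, 0, -0.0003, 60], [0.4, 0.1, 7.5, 0, 0, -0.0003, 60], [0.4, 0.1, 7.5, 0, 0, -0.0003, 60], [0.4, 0.1, 7.5, 0, 0, -0.0003, 60], [0.4, 0.1, 7.5, 0, 0, -0.0003, 60], [0.4, 0.1, 7.5, 0, 0, -0.0003, 60], [0.4, 0.1, 7.5, 0, 0, -0.0003, 60], [0.4, 0.1, 7.5, 0, 0, -0.0003, 60]]
4415 ((417.4033508300781, -198.38699340820312), (127.3984375, 16.124845504760742), 22.716506958007812)
```

View pics/w2.png

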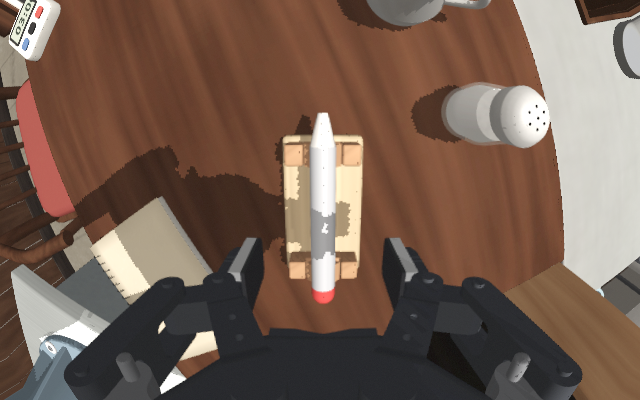

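The spindle is centred between the fingers, tip at (323,114) and tail at (323,297). I'll descend and grip.

Call:
{"name": "jog_arm", "arguments": {
  "series": [
    [[1.8,0.2,10,0,0,0,60],[1.8,0.2,10,0,0,0,60],[0,0,10,0,0,0,60],[0,0,10,0,0,0,60],[0,0,10,0,0,0,60],[0,0,6,0,0,0,60],[0,0,4,0,0,0,60],[0,0,0,0,0,0,40],[0,0,0,0,0,0,25],[0,0,0,0,0,0,0]]
  ]
}}

```text
time_s: 4.25
eef_pos: [0.4158, -0.199, 0.0197]
eef_rot: [0.0, 0.98, 0.198, 0.0]
wrist_force: [0.2, -0.4, -1.1]
opening: 0.195
grasp_force: 0.0
```

Call:
{"name": "jog_arm", "arguments": {
  "series": [
    [[0,0,0,0,0,0,0],[0,0,0,0,0,0,0],[0,0,0,0,0,0,0],[0,0,0,0,0,0,0],[0,0,-4,0,0,0,0],[0,0,-10,0,0,0,0],[0,0,-20,0,0,0,0],[0,0,-20,0,0,0,0],[0,0,-10,0,0,0,0],[0,0,0,0,0,0,0]]
  ]
}}

```text
time_s: 5.25
eef_pos: [0.4164, -0.1996, 0.085]
eef_rot: [0.001, 0.98, 0.198, 0.001]
wrist_force: [0.3, -0.2, -2.1]
opening: 0.164
grasp_force: 58.6
```

Run:
```python
from h import *
o=ctrl.get_obs();print(o["opening"]*85.4,o["grasp_force"],o["wrist_force"])
c=ctrl.camera("wrist");P=cloud(c,True);F=c["frame"]
cv2.imwrite("pics/w3.png",F)
ang=np.radians(59.9);a=np.array([np.cos(ang),np.sin(ang)]);O=np.array([.600,.0498]);g=O-.0555*a
print(g);plan([((.5,-.10,.14),np.radians(41),5,0),((*g,.14),ang,5,0)])
```

```text
14.000778005174878 58.56843173503876 [ 0.31477007 -0.21328502 -2.14800451]
[0.57216615 0.0017841 ]
t 5.3 at [ 0.4158 -0.199   0.0839] 22.85 F [ 0.09 -0.35 -2.16]
[[23.2, -11.7, -11.2, 0, 0, -0.0634, 0], [23.9, -10.2, -11.2, 0, 0, -0.0634, 0], [24.5, -8.7, -11.2, 0, 0, -0.0634, 0], [25.0, -7.1, -11.2, 0, 0, -0.0634, 0], [25.4, -5.5, -11.2, 0, 0, -0.0634, 0], [24.2, -5.9, -0.0, 0, 0, -0.066, 0], [24.6, -4.3, -0.0, 0, 0, -0.066, 0], [24.8, -2.7, -0.0, 0, 0, -0.066, 0], [24.9, -1.0, -0.0, 0, 0, -0.066, 0], [24.9, 0.6, -0.0, 0, 0, -0.066, 0]]
```

View pics/w3.png

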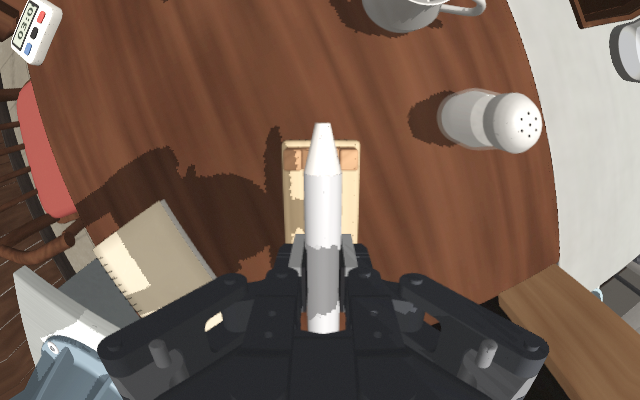

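Spindle is held square between the pads, nose at (323,125). Moving over the gap.

Call:
{"name": "jog_arm", "arguments": {
  "series": [
    [[23,-11.5,-11,0,0,-0.063,0],[24,-10,-11,0,0,-0.063,0],[24.5,-8.5,-11,0,0,-0.064,0],[25,-7,-11,0,0,-0.064,0],[25.5,-5.5,-11,0,0,-0.064,0],[24,-6,0,0,0,-0.066,0],[24.5,-4.5,0,0,0,-0.066,0],[25,-2.5,0,0,0,-0.066,0],[25,-1,0,0,0,-0.066,0],[25,0.5,0,0,0,-0.066,0]]
  ]
}}

```text
time_s: 6.3
eef_pos: [0.5713, 0.0028, 0.1365]
eef_rot: [-0.001, 0.865, 0.501, -0.001]
wrist_force: [0.7, -0.1, -2.6]
opening: 0.166
grasp_force: 58.6
```

Call:
{"name": "jog_arm", "arguments": {
  "series": [
    [[0,0,10,0,0,0,0],[0,0,15,0,0,0,0],[0,0,15,0,0,0,0],[0,0,10,0,0,0,0],[0,0,0,0,0,0,0],[0,0,0,0,0,0,0],[0,0,0,0,0,0,0],[0,0,0,0,0,0,0],[0,0,0,0,0,0,0],[0,0,0,0,0,0,0]]
  ]
}}

```text
time_s: 7.3
eef_pos: [0.572, 0.0017, 0.0888]
eef_rot: [0.0, 0.866, 0.5, 0.0]
wrist_force: [0.1, 0.8, -2.0]
opening: 0.165
grasp_force: 58.6
```

Run:
```python
from h import *
ang=np.radians(59.9);a=np.array([np.cos(ang),np.sin(ang)]);n=np.array([-a[1],a[0]]);O=np.array([.600,.0498]);g=O-.0555*a
plan([((*g,.04),ang,5,0)])
c=ctrl.camera("wrist");pickle.dump(c,open("w4.pkl","wb"));P=cloud(c,True);F=c["frame"];cv2.imwrite("pics/w4.png",F)
q=np.dstack([(P[...,:2]-O)@a,(P[...,:2]-O)@n,P[...,2]])
def rect(name,m,):
    p=P[m];r=cv2.minAreaRect((p[:,:2]*1000).astype(np.float32));cc=(np.array(r[0])/1000-O);print(name,m.sum(),r,"cradle frame",cc@a,cc@n)
w=(np.abs(q[...,1])<.045)
rect("block main",w&(q[...,2]>.028)&(q[...,2]<.037)&(q[...,0]>-.045)&(q[...,0]<.02))
rect("board",w&(q[...,2]>.008)&(q[...,2]<.016)&(q[...,0]>-.06)&(q[...,0]<.15))
s=w&(q[...,2]>.07)&(q[...,2]<.1)&(q[...,0]<.03)&(q[...,0]>-.1)&(np.abs(q[...,1])<.012);rect("spindle",s);print("nose x",q[s][:,0].max())
h=cv2.cvtColor(F,cv2.COLOR_BGR2HSV)
r=((h[...,0]<8)|(h[...,0]>172))&(h[...,1]>150)&(q[...,0]>.07)&(q[...,0]<.12)&w
rect("stop",r);print(np.percentile(q[r][:,0],[2,50,98]))
```

```text
t 7.3 at [0.572  0.0017 0.0888] 59.98 F [ 0.13  0.8  -2.02]
[[0.0, 0.0, 9.8, 0, 0, 0.0003, 0], [0.0, 0.0, 9.8, 0, 0, 0.0003, 0], [0.0, 0.0, 9.8, 0, 0, 0.0003, 0], [0.0, 0.0, 9.8, 0, 0, 0.0003, 0], [0.0, 0.0, 9.8, 0, 0, 0.0003, 0]]
block main 3823 ((598.6978759765625, 44.722808837890625), (50.14053726196289, 49.14706039428711), 59.979148864746094) cradle frame -0.005045568325270016 -0.0014197314337741165
board 5779 ((610.4806518554688, 65.37994384765625), (157.46624755859375, 67.02368927001953), 59.95521926879883) cradle frame 0.018735169990143803 -0.0012538417173142684
spindle 82 ((578.0767822265625, 11.89926528930664), (1.493301272392273, 23.872526168823242), 60.01692581176758) cradle frame -0.04378460358205584 -4.072240349638362e-05
nose x -0.043016013917380885
stop 0 ((0.0, 0.0), (0.0, 0.0), 0.0) cradle frame -0.3439909830400457 0.49411561763128176Traceback (most recent call last):
  File "<stdin>", line 14, in <module>
    return _quantile_unchecked(
        a, q, axis, out, overwrite_input, method, keepdims, weights)
    return _ureduce(a,
                    func=_quantile_ureduce_func,
    ...<5 lines>...
                    overwrite_input=overwrite_input,
                    method=method)
    r = func(a, **kwargs)
    result = _quantile(arr,
                       quantiles=q,
    ...<2 lines>...
                       out=out,
                       weights=wgt)
    slices_having_nans = np.isnan(arr[-1, ...])
                                  ~~~^^^^^^^^^
IndexError: index -1 is out of bounds for axis 0 with size 0
```

View pics/w4.png

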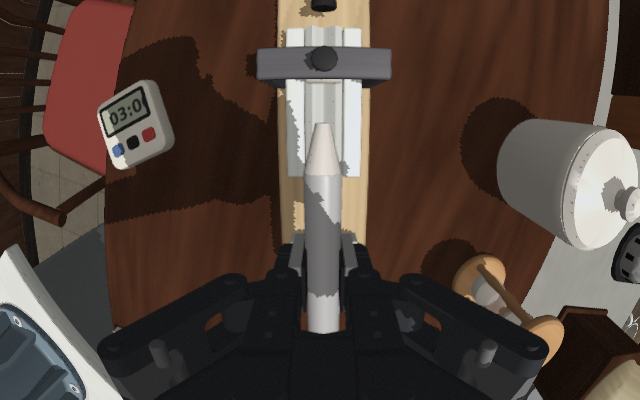

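Nose tip at (323,125), main block spanning u≈287–361 with the arch at v≈62 beyond it; spindle looks well centred. I'll measure the remaining offset in this same view.

Run:
```python
from h import *
ang=np.radians(59.98);a=np.array([np.cos(ang),np.sin(ang)]);n=np.array([-a[1],a[0]]);O=np.array([.600,.0498])
c=pickle.load(open("w4.pkl","rb"));P=cloud(c,True)
q=np.dstack([(P[...,:2]-O)@a,(P[...,:2]-O)@n,P[...,2]])
s=(q[...,2]>.104)&(q[...,2]<.122)&(np.abs(q[...,1])<.012)&(q[...,0]<.05)
s[240:]=False
p=q[s];print(s.sum(),p.max(0),[(round(x,3),np.round(np.ptp(p[abs(p[:,0]-x)<.003][:,1])*1e3,1),np.round(1e3*(p[abs(p[:,0]-x)<.003][:,1].max()+p[abs(p[:,0]-x)<.003][:,1].min())/2,2)) for x in np.arange(-.035,.01,.01)])
b=(q[...,2]>.028)&(q[...,2]<.037)&(np.abs(q[...,1])<.045)&(q[...,0]<.02)&(q[...,0]>-.045)
p=q[b]
for x in (-.02,-.01,0,.01): r=p[abs(p[:,0]-x)<.003][:,1]; print("block",x,r.min()*1e3,r.max()*1e3)
k=(q[...,2]>.06)&(q[...,2]<.1)&(np.abs(q[...,1])<.04)&(q[...,0]>.02)&(q[...,0]<.07);p=q[k];print("arch",np.percentile(p,[2,50,98],axis=0))
print("buf px ray z=.046", (plane(c,[[323,11]],.046,True)[0,:2]-O)@a)
```

```text
3822 [0.00953572 0.00728864 0.11719615] [(np.float64(-0.035), np.float64(15.1), np.float64(-0.67)), (np.float64(-0.025), np.float64(15.6), np.float64(-0.63)), (np.float64(-0.015), np.float64(15.1), np.float64(-0.64)), (np.float64(-0.005), np.float64(13.9), np.float64(-0.41)), (np.float64(0.005), np.float64(8.8), np.float64(-0.43))]
block -0.02 -25.670764807128563 22.983463129424237
block -0.01 -25.43036697540031 22.80888047361831
block 0 -25.98623211656105 23.065375039198404
block 0.01 -25.107626160801544 23.061301516976517
arch [[ 0.03031013 -0.03188971  0.08051793]
 [ 0.03728493 -0.00127393  0.0837178 ]
 [ 0.04556776  0.02956416  0.09585016]]
buf px ray z=.046 0.07619381855568182
```

Call:
{"name": "jog_arm", "arguments": {
  "series": [
    [[0,0.7,10,0,0,0,0],[0,0,15,0,0,0,0],[0,0,15,0,0,0,0],[0,0,11,0,0,0,0],[0,0,7,0,0,0,0],[0,0,4,0,0,0,0],[0,0,3,0,0,0,0],[0,0,3,0,0,0,0],[0,0,0.8,0,0,0,0],[0,0,0,0,0,0,0]]
  ]
}}

```text
time_s: 8.35
eef_pos: [0.5725, 0.0014, 0.02]
eef_rot: [0.0, 0.866, 0.5, 0.0]
wrist_force: [-1.7, 0.3, -0.2]
opening: 0.166
grasp_force: 58.9
```

Call:
{"name": "jog_arm", "arguments": {
  "series": [
    [[0,0,0,0,0,0,18],[0,0,0,0,0,0,22],[0,0,0,0,0,0,30],[0,0,0,0,0,0,40],[0,0,0,0,0,0,40],[0,0,-10,0,0,0,40],[0,0,-20,0,0,0,40],[0,0,-20,0,0,0,40],[0,0,-10,0,0,0,40],[0,0,0,0,0,0,40]]
  ]
}}

```text
time_s: 9.35
eef_pos: [0.5738, 0.0011, 0.0816]
eef_rot: [0.001, 0.866, 0.5, 0.001]
wrist_force: [-0.1, -0.9, -1.2]
opening: 0.468
grasp_force: 0.0
```

Run:
```python
from h import *
ang=np.radians(59.98);a=np.array([np.cos(ang),np.sin(ang)]);n=np.array([-a[1],a[0]]);O=np.array([.600,.0498])+.0018*a-.0013*n
o=ctrl.get_obs();print(o["time_s"],o["eef_pos"],o["wrist_force"])
d={k:ctrl.camera(k) for k in("wrist","top")};pickle.dump(d,open("d5.pkl","wb"))
for k,c in d.items():
    P=cloud(c,k=="wrist");q=np.dstack([(P[...,:2]-O)@a,(P[...,:2]-O)@n,P[...,2]])
    s=(q[...,2]>.040)&(q[...,2]<.052)&(np.abs(q[...,1])<.012)&(q[...,0]<.027)&(q[...,0]>-.15);p=q[s]
    print(k,len(p),p[:,0].min(),p[:,0].max(),np.percentile(p[:,2],[50,98]),[np.round(1e3*(r.max()+r.min())/2,2) for x in np.arange(-.11,0,.02) if len(r:=p[abs(p[:,0]-x)<.004][:,1])])
w=d["wrist"]["frame"];t=cv2.resize(d["top"]["frame"][125:215,225:335],None,fx=4,fy=4)
f=np.zeros((400,640+440,3),np.uint8);f[:,:640]=w;f[:360,640:]=t
cv2.imwrite("pics/s5.png",cv2.resize(f,(800,296)))
```

```text
9.35 [0.57380666 0.00112384 0.08164001] [-0.07397644 -0.85627672 -1.22353378]
wrist 4259 -0.11929255803803832 0.008022518163008729 [0.04518712 0.04733076] [np.float64(-0.42), np.float64(-0.43), np.float64(0.15), np.float64(0.15), np.float64(0.13), np.float64(0.12)]
top 52 -0.12216232880341196 -0.09674253633802148 [0.04392975 0.04686001] [np.float64(1.16)]
```

View pics/s5.png

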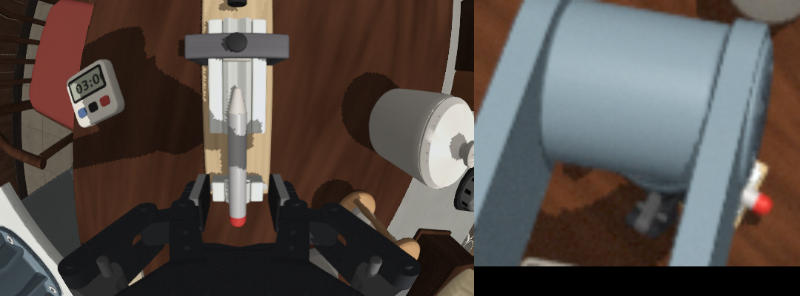

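Spindle lies straight in the groove, white nose short of the arch and red tail free at the rear. Next I move behind the tail with the fingers shut.

Call:
{"name": "jog_arm", "arguments": {
  "series": [
    [[-10,0,0,0,0,0,40],[-25,0,0,0,0,0,20],[-25,0,0,0,0,0,0],[-20,0,0,0,0,0,0],[-5,0,0,0,0,0,0],[0,0,10,0,0,0,0],[0,0,15,0,0,0,0],[0,0,12,0,0,0,0],[0,0,6,0,0,0,0],[0,0,0,0,0,0,0]]
  ]
}}

```text
time_s: 10.45
eef_pos: [0.5289, -0.0714, 0.035]
eef_rot: [-0.001, 0.866, 0.5, -0.001]
wrist_force: [0.3, 0.7, -0.0]
opening: -0.002
grasp_force: 0.0
```

```bash
cat >> h.py <<'E'
ang=np.radians(59.98);a=np.array([np.cos(ang),np.sin(ang)]);n=np.array([-a[1],a[0]]);O=np.array([.600,.0498])+.0018*a-.0013*n
def st():
    o=ctrl.get_obs();p=o["eef_pos"];F=o["wrist_force"]
    print("t %.2f  x %.2f y %.2f z %.2f mm  F along %.2f lat %.2f z %.2f"%(o["time_s"],*(1e3*np.array([(p[:2]-O)@a,(p[:2]-O)@n,p[2]])),F[:2]@a,F[:2]@n,F[2]),"open",round(o["opening"],3),"yaw",round(np.degrees(yaw(o)),2))
E
python3 -c "
from h import *
st()"
```

```text
t 10.45  x -142.30 y 2.25 z 34.96 mm  F along 0.75 lat 0.06 z -0.02 open -0.002 yaw 60.02
```

Call:
{"name": "jog_arm", "arguments": {
  "series": [
    [[0,1,0,0,0,0,0],[0,0,0,0,0,0,0],[2,0,0,0,0,0,0],[2,0,0,0,0,0,0],[2,0,0,0,0,0,0],[2,0,0,0,0,0,0],[2,0,0,0,0,0,0],[2,0,0,0,0,0,0],[2,0,0,0,0,0,0],[0,0,0,0,0,0,0]]
  ]
}}

```text
time_s: 11.45
eef_pos: [0.5378, -0.0604, 0.0365]
eef_rot: [0.0, 0.866, 0.5, 0.0]
wrist_force: [-0.1, -0.6, 0.9]
opening: -0.004
grasp_force: 0.4
```

```bash
python3 -c "
from h import *
st()"
```

```text
t 11.45  x -128.37 y 0.04 z 36.49 mm  F along -0.62 lat -0.20 z 0.89 open -0.004 yaw 59.99
```

Call:
{"name": "jog_arm", "arguments": {
  "series": [
    [[2,-0.5,0,0,0,0,0],[3,0,0,0,0,0,0],[3,0,0,0,0,0,0],[3,0,0,0,0,0,0],[3,0,0,0,0,0,0],[3,0,0,0,0,0,0],[3,0,0,0,0,0,0],[3,0,0,0,0,0,0],[3,0,0,0,0,0,0],[3,0,0,0,0,0,0]]
  ]
}}

```text
time_s: 12.45
eef_pos: [0.5519, -0.035, 0.0365]
eef_rot: [-0.0, 0.866, 0.5, 0.0]
wrist_force: [-1.1, -1.3, 0.9]
opening: -0.001
grasp_force: 0.7
```

Run:
```python
from h import *
st()
c=ctrl.camera("wrist");cv2.imwrite("pics/w6.png",c["frame"]);pickle.dump(c,open("w6.pkl","wb"))
```

```text
t 12.45  x -99.30 y 0.56 z 36.49 mm  F along -1.68 lat 0.25 z 0.88 open -0.001 yaw 59.98
```

View pics/w6.png

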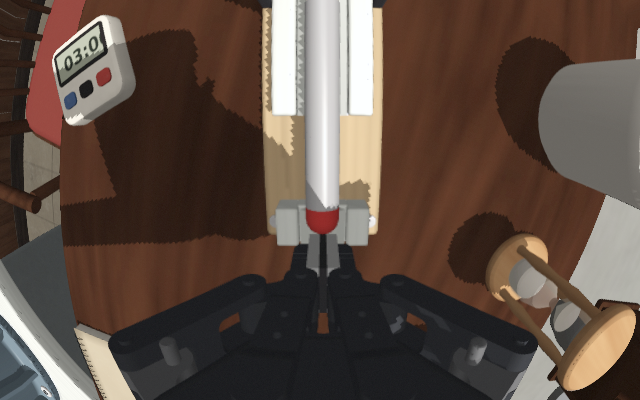

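The red tail is square against the closed fingertips at (322,234), and the spindle is straight in the groove.

Run:
```python
from h import *
c=pickle.load(open("w6.pkl","rb"))
for v in (232,234): print((plane(c,[[322,v]],.038,True)[0,:2]-O)@a)
```

```text
-0.087866742561754
-0.08894553087910766
```

Call:
{"name": "jog_arm", "arguments": {
  "series": [
    [[2,0,0,0,0,0,0],[2,0,0,0,0,0,0],[2,0,0,0,0,0,0],[2,0,0,0,0,0,0],[2,0,0,0,0,0,0],[2,0,0,0,0,0,0],[2,0,0,0,0,0,0],[2,0,0,0,0,0,0],[2,0,0,0,0,0,0],[0,0,0,0,0,0,0]]
  ]
}}

```text
time_s: 13.5
eef_pos: [0.5603, -0.0203, 0.0365]
eef_rot: [0.0, 0.866, 0.5, -0.001]
wrist_force: [-3.6, -5.2, 2.2]
opening: -0.004
grasp_force: 3.0
```

```bash
python3 -c "
from h import *
st()"
```

```text
t 13.50  x -82.37 y 0.57 z 36.49 mm  F along -6.33 lat 0.54 z 2.22 open -0.004 yaw 59.97
```

Call:
{"name": "jog_arm", "arguments": {
  "series": [
    [[1,0,0,0,0,0,0],[1,0,0,0,0,0,0],[1,0,0,0,0,0,0],[1,0,0,0,0,0,0],[1,0,0,0,0,0,0],[1,0,0,0,0,0,0],[1,0,0,0,0,0,0],[1,0,0,0,0,0,0],[0,0,0,0,0,0,0],[0,0,0,0,0,0,0]]
  ]
}}

```text
time_s: 14.5
eef_pos: [0.5642, -0.0136, 0.0365]
eef_rot: [0.0, 0.866, 0.5, -0.001]
wrist_force: [-4.7, -6.2, 1.7]
opening: 0.003
grasp_force: 4.3
```

Run:
```python
from h import *
st()
c=ctrl.camera("side");pickle.dump(c,open("s7.pkl","wb"));cv2.imwrite("pics/s7.png",cv2.resize(c["frame"][205:295,205:345],None,fx=5,fy=5,interpolation=cv2.INTER_CUBIC))
```

```text
t 14.50  x -74.66 y 0.58 z 36.46 mm  F along -7.68 lat 1.00 z 1.74 open 0.003 yaw 59.98
```

View pics/s7.png

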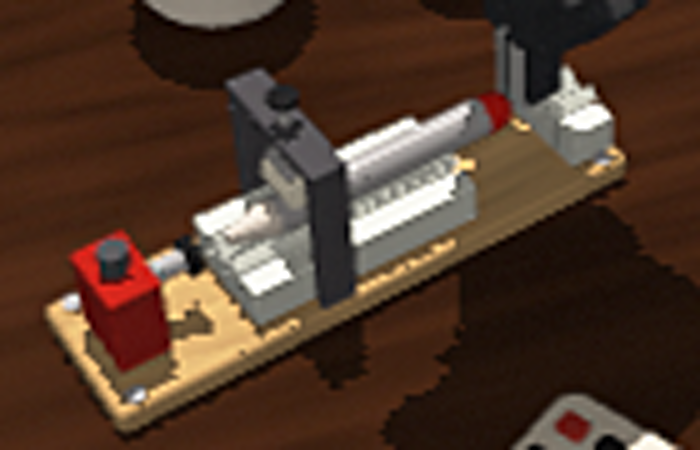

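The nose tip shows at (228,238) in the crop with the black buffer's face near (203,255), so about 10 mm remain.

Call:
{"name": "jog_arm", "arguments": {
  "series": [
    [[0.6,0,0,0,0,0,0],[0.6,0,0,0,0,0,0],[0.6,0,0,0,0,0,0],[0.6,0,0,0,0,0,0],[0.6,0,0,0,0,0,0],[0.6,0,0,0,0,0,0],[0.6,0,0,0,0,0,0],[0.6,0,0,0,0,0,0],[0.2,0,0,0,0,0,0],[0,0,0,0,0,0,0]]
  ]
}}

```text
time_s: 15.55
eef_pos: [0.5665, -0.0095, 0.0364]
eef_rot: [0.0, 0.866, 0.5, -0.001]
wrist_force: [-3.8, -7.7, 2.8]
opening: 0.0
grasp_force: 4.9
```

```bash
python3 -c "
from h import *
st()"
```

```text
t 15.55  x -69.93 y 0.63 z 36.43 mm  F along -8.56 lat -0.58 z 2.84 open 0.0 yaw 59.98
```

Call:
{"name": "jog_arm", "arguments": {
  "series": [
    [[0.2,0,0,0,0,0,0],[0.2,0,0,0,0,0,0],[0.2,0,0,0,0,0,0],[0.2,0,0,0,0,0,0],[0.2,0,0,0,0,0,0],[0.2,0,0,0,0,0,0],[0,0,0,0,0,0,0],[0,0,0,0,0,0,0],[0,0,0,0,0,0,0],[0,0,0,0,0,0,0]]
  ]
}}

```text
time_s: 16.55
eef_pos: [0.5671, -0.0085, 0.0364]
eef_rot: [0.0, 0.866, 0.5, -0.001]
wrist_force: [-5.4, -7.5, 2.9]
opening: -0.003
grasp_force: 5.0
```

```bash
python3 -c "
from h import *
st()"
```

```text
t 16.55  x -68.78 y 0.61 z 36.43 mm  F along -9.19 lat 0.95 z 2.90 open -0.003 yaw 59.98
```

Call:
{"name": "jog_arm", "arguments": {
  "series": [
    [[0.2,0,0,0,0,0,0],[0.2,0,0,0,0,0,0],[0.2,0,0,0,0,0,0],[0.2,0,0,0,0,0,0],[0.2,0,0,0,0,0,0],[0,0,0,0,0,0,0],[0,0,0,0,0,0,0],[0,0,0,0,0,0,0],[0,0,0,0,0,0,0],[0,0,0,0,0,0,0]]
  ]
}}

```text
time_s: 17.55
eef_pos: [0.5676, -0.0077, 0.0364]
eef_rot: [0.0, 0.866, 0.5, -0.001]
wrist_force: [-4.3, -7.8, 3.2]
opening: -0.0
grasp_force: 5.0
```

```bash
python3 -c "
from h import *
st()"
```

```text
t 17.55  x -67.80 y 0.60 z 36.44 mm  F along -8.87 lat -0.19 z 3.15 open -0.0 yaw 59.99
```

Call:
{"name": "jog_arm", "arguments": {
  "series": [
    [[0.2,0,0,0,0,0,0],[0.2,0,0,0,0,0,0],[0.2,0,0,0,0,0,0],[0.2,0,0,0,0,0,0],[0.2,0,0,0,0,0,0],[0,0,0,0,0,0,0],[0,0,0,0,0,0,0],[0,0,0,0,0,0,0],[0,0,0,0,0,0,0],[0,0,0,0,0,0,0]]
  ]
}}

```text
time_s: 18.55
eef_pos: [0.5681, -0.0068, 0.0364]
eef_rot: [0.0, 0.866, 0.5, -0.001]
wrist_force: [-4.6, -8.0, 2.6]
opening: -0.001
grasp_force: 5.0
```

```bash
python3 -c "
from h import *
st()"
```

```text
t 18.55  x -66.79 y 0.62 z 36.43 mm  F along -9.20 lat -0.05 z 2.58 open -0.001 yaw 59.98
```

Call:
{"name": "jog_arm", "arguments": {
  "series": [
    [[0.2,0,0,0,0,0,0],[0.2,0,0,0,0,0,0],[0.2,0,0,0,0,0,0],[0.2,0,0,0,0,0,0],[0.2,0,0,0,0,0,0],[0,0,0,0,0,0,0],[0,0,0,0,0,0,0],[0,0,0,0,0,0,0],[0,0,0,0,0,0,0],[0,0,0,0,0,0,0]]
  ]
}}

```text
time_s: 19.55
eef_pos: [0.5686, -0.0059, 0.0364]
eef_rot: [0.0, 0.866, 0.5, -0.001]
wrist_force: [-4.0, -8.6, 3.6]
opening: 0.002
grasp_force: 5.0
```

Call:
{"name": "jog_arm", "arguments": {
  "series": [
    [[0.2,0,0,0,0,0,0],[0.2,0,0,0,0,0,0],[0.2,0,0,0,0,0,0],[0.2,0,0,0,0,0,0],[0.2,0,0,0,0,0,0],[0,0,0,0,0,0,0],[0,0,0,0,0,0,0],[0,0,0,0,0,0,0],[0,0,0,0,0,0,0],[0,0,0,0,0,0,0]]
  ]
}}

```text
time_s: 20.55
eef_pos: [0.5691, -0.0051, 0.0364]
eef_rot: [0.0, 0.866, 0.5, -0.001]
wrist_force: [-4.8, -8.4, 2.9]
opening: 0.001
grasp_force: 5.0
```

Call:
{"name": "jog_arm", "arguments": {
  "series": [
    [[0.2,0,0,0,0,0,0],[0.2,0,0,0,0,0,0],[0.2,0,0,0,0,0,0],[0.2,0,0,0,0,0,0],[0.2,0,0,0,0,0,0],[0,0,0,0,0,0,0],[0,0,0,0,0,0,0],[0,0,0,0,0,0,0],[0,0,0,0,0,0,0],[0,0,0,0,0,0,0]]
  ]
}}

```text
time_s: 21.55
eef_pos: [0.5696, -0.0042, 0.0365]
eef_rot: [0.0, 0.866, 0.5, -0.001]
wrist_force: [-5.3, -7.6, 2.6]
opening: 0.001
grasp_force: 5.0
```

Call:
{"name": "jog_arm", "arguments": {
  "series": [
    [[0.2,0,0,0,0,0,0],[0.2,0,0,0,0,0,0],[0.2,0,0,0,0,0,0],[0.2,0,0,0,0,0,0],[0.2,0,0,0,0,0,0],[0,0,0,0,0,0,0],[0,0,0,0,0,0,0],[0,0,0,0,0,0,0],[0,0,0,0,0,0,0],[0,0,0,0,0,0,0]]
  ]
}}

```text
time_s: 22.55
eef_pos: [0.5701, -0.0034, 0.0364]
eef_rot: [0.0, 0.866, 0.5, -0.001]
wrist_force: [-5.7, -8.5, 2.7]
opening: -0.002
grasp_force: 5.0
```

Call:
{"name": "jog_arm", "arguments": {
  "series": [
    [[0.2,0,0,0,0,0,0],[0.2,0,0,0,0,0,0],[0.2,0,0,0,0,0,0],[0,0,0,0,0,0,0],[0,0,0,0,0,0,0],[0,0,0,0,0,0,0],[0,0,0,0,0,0,0],[0,0,0,0,0,0,0],[0,0,0,0,0,0,0],[0,0,0,0,0,0,0]]
  ]
}}

```text
time_s: 23.55
eef_pos: [0.5704, -0.0028, 0.0364]
eef_rot: [0.0, 0.866, 0.5, -0.001]
wrist_force: [-5.0, -8.4, 2.5]
opening: 0.001
grasp_force: 5.0
```

```bash
python3 -c "
from h import *
st()"
```

```text
t 23.55  x -62.19 y 0.63 z 36.43 mm  F along -9.75 lat 0.09 z 2.50 open 0.001 yaw 59.98
```

Call:
{"name": "jog_arm", "arguments": {
  "series": [
    [[0.2,0,0,0,0,0,0],[0.2,0,0,0,0,0,0],[0.2,0,0,0,0,0,0],[0.2,0,0,0,0,0,0],[0.2,0,0,0,0,0,0],[0,0,0,0,0,0,0],[0,0,0,0,0,0,0],[0,0,0,0,0,0,0],[0,0,0,0,0,0,0],[0,0,0,0,0,0,0]]
  ]
}}

```text
time_s: 24.55
eef_pos: [0.5706, -0.0025, 0.0364]
eef_rot: [0.0, 0.866, 0.5, -0.002]
wrist_force: [-6.3, -9.9, 2.7]
opening: 0.001
grasp_force: 6.3
```

Call:
{"name": "jog_arm", "arguments": {
  "series": [
    [[0.2,0,0,0,0,0,0],[0.2,0,0,0,0,0,0],[0.2,0,0,0,0,0,0],[0.2,0,0,0,0,0,0],[0.2,0,0,0,0,0,0],[0,0,0,0,0,0,0],[0,0,0,0,0,0,0],[0,0,0,0,0,0,0],[0,0,0,0,0,0,0],[0,0,0,0,0,0,0]]
  ]
}}

```text
time_s: 25.55
eef_pos: [0.5708, -0.0021, 0.0364]
eef_rot: [0.001, 0.866, 0.5, -0.002]
wrist_force: [-7.2, -12.3, 4.3]
opening: -0.002
grasp_force: 7.6
```

```bash
python3 -c "
from h import *
st()"
```

```text
t 25.55  x -61.30 y 0.60 z 36.40 mm  F along -14.27 lat 0.05 z 4.26 open -0.002 yaw 59.99
```

Call:
{"name": "jog_arm", "arguments": {
  "series": [
    [[0.3,0,0,0,0,0,0],[0.3,0,0,0,0,0,0],[0.3,0,0,0,0,0,0],[0.2,0,0,0,0,0,0],[0,0,0,0,0,0,0],[0,0,0,0,0,0,0],[0,0,0,0,0,0,0],[0,0,0,0,0,0,0],[0,0,0,0,0,0,0],[0,0,0,0,0,0,0]]
  ]
}}

```text
time_s: 26.55
eef_pos: [0.571, -0.0017, 0.0364]
eef_rot: [0.001, 0.866, 0.5, -0.003]
wrist_force: [-9.2, -15.2, 5.1]
opening: 0.0
grasp_force: 9.1
```

```bash
python3 -c "
from h import *
st()"
```

```text
t 26.55  x -60.91 y 0.60 z 36.36 mm  F along -17.81 lat 0.34 z 5.10 open 0.0 yaw 59.99
```

Call:
{"name": "jog_arm", "arguments": {
  "series": [
    [[0,0,0,0,0,0,0],[-1,0,0,0,0,0,0],[-1,0,0,0,0,0,0],[-1,0,0,0,0,0,0],[-2,0,0,0,0,0,0],[-4,0,0,0,0,0,0],[-5,0,0,0,0,0,0],[0,0,-15,0,0,0,0],[0,0,-25,0,0,0,0],[0,0,-25,0,0,0,0]]
  ]
}}

```text
time_s: 27.55
eef_pos: [0.5656, -0.0109, 0.1029]
eef_rot: [-0.0, 0.866, 0.5, 0.0]
wrist_force: [1.0, -0.5, 0.2]
opening: 0.005
grasp_force: 0.0
```

Call:
{"name": "jog_arm", "arguments": {
  "series": [
    [[-20,0,-10,0,0,0,0],[-30,0,-5,0,0,0,0],[-30,0,0,0,0,0,0],[-10,0,0,0,0,0,0],[0,0,0,0,0,0,0],[0,0,0,0,0,0,0],[0,0,0,0,0,0,0],[0,0,0,0,0,0,0],[0,0,0,0,0,0,0],[0,0,0,0,0,0,0]]
  ]
}}

```text
time_s: 28.55
eef_pos: [0.5208, -0.0885, 0.1163]
eef_rot: [-0.0, 0.866, 0.5, -0.0]
wrist_force: [-0.2, 0.1, -1.0]
opening: 0.001
grasp_force: 0.0
```

Run:
```python
from h import *
st()
c=ctrl.camera("side");cv2.imwrite("pics/s8.png",cv2.resize(c["frame"][205:295,205:345],None,fx=5,fy=5,interpolation=cv2.INTER_CUBIC))
```

```text
t 28.55  x -161.21 y 0.70 z 116.35 mm  F along 0.01 lat 0.24 z -0.97 open 0.001 yaw 60.02
```

View pics/s8.png

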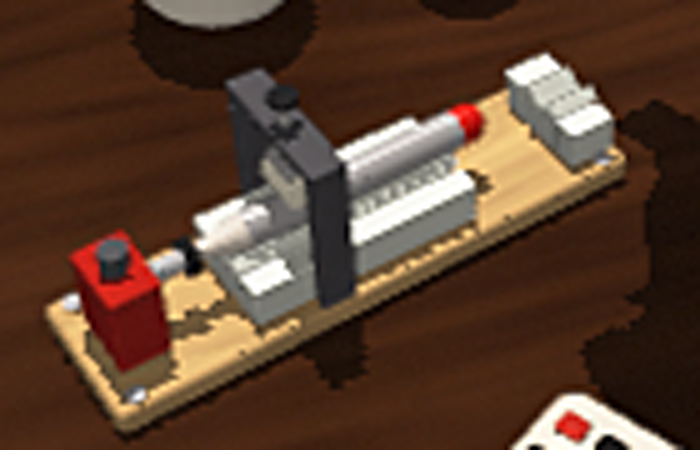

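The nose at (202,248) touches the buffer, the spindle lies straight under the keeper, and the arm is clear.

```bash
python3 -c "
from h import *
print(ctrl.hand_in())"
```

```text
the job is handed in; nothing more can be done
None
```

The spindle is in the groove under the keeper with its nose on the buffer; I held it there for about 0.6 s at roughly 8 N above the drag (estimated from the wrist force), then backed off and handed in at about 29 s, with no verdict returned.

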